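# Take the toppled bottle out of the pan and stand it at the end of the row

## Task

One glass bottle has toppled over in the perforated steel pan. Lift it out and set it down gently, standing upright on the low shelf at the open end of the row of bottles, in line with them and close up against the last one so that the row has no gap. Do not topple or shove about the other bottles and the jar, and leave the row standing straight where it is.

Things in the scene. Friction and masses are not known exactly. Their poses are not given: they have to be found in the camera images.
- bottle: the toppled bottle, lying level in the pan: amber glass, body 56 mm diameter to 66 mm above the foot, shoulder, brass-coloured cap 28 mm diameter from 86 to 112 mm. Origin: centre of the foot; z runs foot to cap (x, y meaningless: it is round). Cap points to the pan's +y side within 25 degrees. Loose, can roll; 0.25 to 0.45 kg, mass centre about 40 mm from the foot.
- pan: fixed open perforated steel pan, 265 mm (x) by 325 mm (y), walls 4 mm thick, 50 mm high, rim flange 12 mm outwards, floor 4 mm thick. Origin: centre of its underside. The toppled bottle lies near its middle, the standing things along its -y wall.
- pan_a: bystander, standing in the pan: same glass bottle as bottle, standing; origin: centre of its foot, z up.
- pan_b: bystander, standing in the pan: same glass bottle as bottle, standing; origin: centre of its foot, z up.
- jar: bystander, standing in the pan: wide jar with a lid, 66 mm diameter, 75 mm high. Origin: centre of its foot.
- shelf: fixed low steel shelf, 340 mm long (its y), 130 mm deep (its x), flat top 40 mm above the table; a thin lip 12 mm above the top along its +x edge, an end stop 46 mm above the top at its +y end. Origin: centre of its underside, z up. The row stands along its y axis at x = 0 against the stop (bottles about 57 mm apart); the top is free towards -y.
- row_1: the last bottle of the row, beside the free part of the shelf (smallest y in the shelf's frame); the toppled bottle belongs next to it on its -y side, 56 mm between centres when they touch. Loose, about 0.36 kg; same glass bottle as bottle, standing; origin: centre of its foot, z up.
- row_2: middle bottle of the row: same glass bottle as bottle, standing; origin: centre of its foot, z up.
- row_3: first bottle of the row, by the end stop: same glass bottle as bottle, standing; origin: centre of its foot, z up.
Not all that is in view belongs to the job. Leave any pink or purple look-alike of the bottle alone.

How it is judged:
On the way:
1. the bottle is lifted clear of the pan (z of bottle in the frame of pan above 0.07 m and contact force between bottle and pan below 0.1 N and contact force between bottle and the fingers above 1 N), for 0.2 s.
At the end, for the whole second after the job is handed in: The bottle stands upright (0.08 rad), at rest, on the shelf within 10 mm of its centre line, at most 5 mm from touching row_1 on the -y side. The row stands upright, each bottle within 12 mm of the line and 20 mm of its start; the things standing in the pan still stand (angle between each of bottle, row_1, row_2, row_3's own z axis and vertical below 0.08 rad and z of bottle in the frame of shelf between 0.036 and 0.045 m and x of bottle in the frame of shelf between -0.01 and 0.01 m and horizontal distance between bottle and row_1 below 0.061 m and z of bottle in the frame of row_1 below 0.01 m and y of bottle in the frame of shelf below 0 m and linear speed of bottle below 0.02 m/s and contact force between bottle and shelf above 0.5 N and distance of each of row_1, row_2, row_3 from where it was at the start of the episode below 0.02 m and x of row_1 in the frame of shelf between -0.012 and 0.012 m and x of row_2 in the frame of shelf between -0.012 and 0.012 m and x of row_3 in the frame of shelf between -0.012 and 0.012 m and angle between each of pan_a, pan_b, jar's own z axis and vertical below 0.1 rad).
It fails at once if a bottle of the row is tipped or lifted (angle between any of row_1, row_2, row_3's own z axis and vertical above 0.3 rad or z of any of row_1, row_2, row_3 in the frame of shelf above 0.055 m).
It fails at once if a standing bottle or the jar in the pan is tipped or pushed more than 40 mm (angle between any of pan_a, pan_b, jar's own z axis and vertical above 0.3 rad or distance of any of pan_a, pan_b, jar from where it was at the start of the episode above 0.04 m).
It fails at once if the bottle strikes the shelf or the row hard (over 45 N) (contact force between bottle and shelf above 45 N or contact force between bottle and row_1 above 45 N or contact force between bottle and row_2 above 45 N or contact force between bottle and row_3 above 45 N).
It also fails if it takes over 58 s, if anything falls off the work surface, if the arm or the gripper's body presses on something with over 40 N, if the wrist force passes 120 N, or if a joint passes its speed limit or range.

## Robot

A 6-joint arm with a two-finger parallel gripper is mounted at the origin on the work surface. World frame = base frame: x ahead of the robot, y to its left, z up, the work surface at z = 0. Lengths are in m, angles in rad, forces in N, time in s.
With the tool pointing down it reaches from about 0.25 to 0.85 m from the base axis. Payload 12.5 kg.
Tool frame: the origin (TCP) lies at the very end of the fingers, on their centre line; the grasp point (between the pads) lies 19 mm behind it; z points along the fingers, y is the line along which they close (so a half turn about z gives the same grasp; the last joint's range is limited). The gripper opens to 93 mm and grips with 3 to 60 N. Pads are 15 mm wide; open, the fingers measure 128 mm over their backs; the gripper's body (75 mm by 188 mm) begins 65 mm behind the grasp point.
Start: joints at [1.209, 0.351, 1.652, -0, 1.139, -0.085], TCP at [0.15, 0.529, 0.219] pointing down, gripper open.
Joint ranges: [-2.75, 2.75], [-0.79, 2.1], [0.01, 2.65], [-1.57, 4.71], [0.07, 3.14], [-2.87, 2.87]. Speed limits (rad/s): [2.22, 2.22, 2.79, 3.14, 3.14, 3.14].

## Interface

Orientations are given as a 3x3 rotation matrix whose columns are the frame's x, y, z axes.
In Python, from rig import * gives the robot as it stands.
- The arm moves only by the tool send_rows, never from a script. Its argument "moves" is a list of rows, each a list of 7 numbers: the shift along the tool's x, y, z scaled (see below), then the turn, a rotation vector about the tool's x, y, z scaled (see below), then the opening, from 0 (shut) to 1 (fully open). In form: [[dx, dy, dz, rx, ry, rz, jaw], ...]. A call has 1 to 12 rows; each row shifts and turns the commanded pose from where the row before left it, along the tool's axes as they then stand; what a row does not reach is not made up. The controller multiplies each number of a shift by 20 mm and each number of a turn by 0.12 rad. A row lasts 1/12 s, in which the tool goes at most 41.7 mm and 7.16 degrees, less where a joint would pass 70% of its speed; a pose out of reach is approached as far as the arm can. A call with a number of a shift or a turn outside -1 to 1 is refused whole. A call with a gripper value outside its range is refused whole. The fingers move at their own pace and stop on an object; "grip_force" is the grip in N (left out, the last holds). Time passes only in rows, so rows that do not move let the fingers close. It gives the time, the measured TCP pose, the force, the opening and the grip force at its end, in the units of the state.
- get_state(): the state, without advancing time (a new reading comes with each control period).
- grab_frame(name): name is "scene" or "top"; returns the picture (400x640x3 uint8, red, green, blue); there is no depth.
- camera_params(name): a dict with "fx", "fy", "cx", "cy" (pixels), "k1" (the pictures are not rectified: a ray, as slopes to the right and down, at radius r is drawn at 1 + k1 r^2 times it, then the intrinsics apply), "extrinsics" (4x4, takes a point from camera to world coordinates). Camera axes: x right, y down, z forward; pixel columns grow to the right and rows downward; lengths in m; the calibration is good to about 2 mm. A picture is of the moment at which its call begins. camera_params takes no time and is no camera call.
- close_job(): hands the job in; it is judged then, once.
The state is a dict: "t": time; "joint_pos": joint angles; "joint_vel": joint speeds; "tau": joint torques, N m; "eef_pos": TCP position; "tool_rot": TCP orientation; "wrist_force": force on the tool from outside, world axes, zero at the start; "torque": the same for the moment, N m; "gripper_width": finger opening in m; "grasp_force": force on a finger pad.
Only numpy, scipy, OpenCV 4.12 (cv2) and the standard library are available. Lean on these libraries where they do the work, as an engineer would, in place of code of your own. Each camera call takes 0.05 s, during which the arm holds its last target. There are 200 camera calls.

## Working session

There is one attempt and no reset: what is moved stays moved. The work goes in short steps, Python scripts to look and compute and a tool call to move; the robot and the scene stay as the last step left them, time stands still between calls to the robot, and variables do not carry over. Pictures are saved under pics/ and viewed, at most 10 in all, crops included, and the job is handed in when it is done.

Besides the shell and the picture viewer there is one more tool, called after "Call:" as name(argument=value, ...) on one line, values as JSON. send_rows: Moves the arm, as the interface text tells. Shifts and turns lie within -1 to 1; 1 stands for 20 mm of shift or 0.12 rad of turn. Its arguments: {"type":"object","properties":{"moves":{"type":"array"},"grip_force":{"type":"number"}},"required":["moves"]}

```bash
mkdir -p pics; ls; python3 - <<'E'
from rig import *
import cv2,numpy as np
for n in("scene","top"):
    cv2.imwrite(f"pics/{n}0.png",grab_frame(n)[:,:,::-1])
    p=camera_params(n);print(n,{k:v for k,v in p.items() if k!='extrinsics'});print(np.round(p['extrinsics'],4))
s=get_state();print(s)
E
```

```text
pics
scene {'fx': 374.36049730361594, 'fy': 374.36049730361594, 'cx': 318.89074243034037, 'cy': 211.06805723780627, 'k1': 0.030470584492967575}
[[ 0.5284  0.6094 -0.5911  1.2142]
 [ 0.849  -0.3826  0.3645 -0.4421]
 [-0.004  -0.6944 -0.7196  0.9086]
 [ 0.      0.      0.      1.    ]]
top {'fx': 397.04981488424454, 'fy': 397.04981488424454, 'cx': 318.4591608410605, 'cy': 197.4644900001208, 'k1': -0.013511903075477786}
[[ 0.0164 -0.9865  0.1629  0.3134]
 [-0.9998 -0.0174 -0.0041  0.0235]
 [ 0.0069 -0.1628 -0.9866  1.253 ]
 [ 0.      0.      0.      1.    ]]
{'t': 0.1, 'joint_pos': array([ 1.20938763e+00,  3.51176359e-01,  1.65235233e+00,  1.62680673e-05,
        1.13907890e+00, -8.45964171e-02]), 'joint_vel': array([ 0.00193365, -0.00229591, -0.00236583, -0.00120817,  0.00035068,
       -0.00025347]), 'tau': array([ 5.58979027e-04, -4.98020339e+01, -2.85698444e+01,  7.00369338e-02,
        2.39180698e-02, -7.63281287e-05]), 'eef_pos': array([0.15017253, 0.52878822, 0.21816149]), 'tool_rot': array([[-9.61929617e-01,  2.73297042e-01, -3.72691872e-04],
       [ 2.73297278e-01,  9.61929159e-01, -9.44139387e-04],
       [ 1.00472677e-04, -1.01005131e-03, -9.99999485e-01]]), 'wrist_force': array([-0.86494776, -0.17660674, -0.14337704]), 'torque': array([-0.02683884, -0.0332849 , -0.00176253]), 'grasp_force': 0.0, 'gripper_width': 0.09277587813040329}
```

View pics/scene0.png

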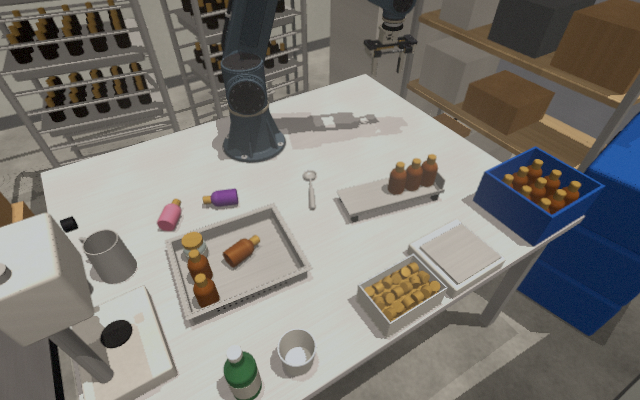

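View pics/top0.png

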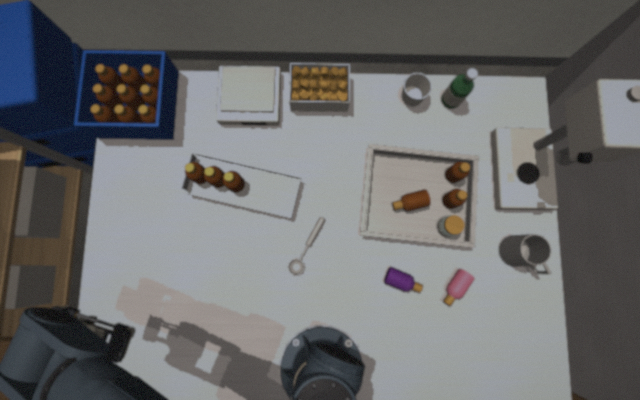

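Scene view: the toppled bottle lies in the pan at about (241,250), the pan's standing things are at (193,243), (200,267) and (205,291), and the row is at (398–430,175). In the top view the toppled bottle is at (411,200) with its cap to the left, the row at (195–235,173), and shelf's free side to the right.

Candidates for the bottle are the amber one lying in the pan at top (411,200), the purple one at (402,279) and the pink one at (459,287). Only the amber one in the pan fits the description. I'll confirm it in an enlarged crop.

```bash
cat > h.py <<'E'
import numpy as np,cv2
from rig import *
def ray(n,uv):
    p=camera_params(n);d=np.array([(uv[0]-p['cx'])/p['fx'],(uv[1]-p['cy'])/p['fy']])
    u=d.copy()
    for _ in range(20): u=d/(1+p['k1']*(u@u))
    E=np.array(p['extrinsics']);v=E[:3,:3]@np.r_[u,1];return E[:3,3],v/np.linalg.norm(v)
def onz(n,uv,z):
    o,v=ray(n,uv);return o+v*(z-o[2])/v[2]
def tri(a,b):
    (o1,d1),(o2,d2)=ray("scene",a),ray("top",b)
    k=np.linalg.lstsq(np.c_[d1,-d2],o2-o1,rcond=None)[0]
    p,q=o1+k[0]*d1,o2+k[1]*d2;return (p+q)/2,np.linalg.norm(p-q)
def proj(n,X):
    p=camera_params(n);E=np.array(p['extrinsics']);c=E[:3,:3].T@(np.array(X)-E[:3,3]);u=c[:2]/c[2];u=u*(1+p['k1']*(u@u))
    return np.array([p['cx']+p['fx']*u[0],p['cy']+p['fy']*u[1]])
E
python3 - <<'E'
from h import *
R={"scene":[(160,205,320,325),(330,145,450,220)],"top":[(350,140,490,250),(175,140,310,225)]}
rows=[]
for n in R:
    im=cv2.imread(f"pics/{n}0.png");hsv=cv2.cvtColor(im,cv2.COLOR_BGR2HSV);H,S,V=cv2.split(hsv)
    for nm,m in(("body",(H<14)&(S>110)&(V>35)),("cap",(H>=14)&(H<30)&(S>110)&(V>90))):
        k,l,st,c=cv2.connectedComponentsWithStats(m.astype(np.uint8))
        for i in range(1,k):
            x,y=c[i]
            if st[i,4]>25 and any(r[0]<x<r[2] and r[1]<y<r[3] for r in R[n]): print(n,nm,np.round(c[i],1),st[i])
    rows.append(np.hstack([cv2.resize(im[r[1]:r[3],r[0]:r[2]],(400,300),interpolation=cv2.INTER_CUBIC) for r in R[n]]))
cv2.imwrite("pics/crop1.png",np.vstack(rows))
E
```

```text
scene body [429.8 166.9] [422 161  15  11  99]
scene body [415.2 170.9] [408 166  15  10 101]
scene body [399.2 174.3] [392 169  15  10  95]
scene body [238.6 251.8] [224 239  30  28 468]
scene body [203.5 282.1] [188 255  31  52 715]
scene cap [431.8 158.4] [428 155   8  10  44]
scene cap [416.1 161.1] [413 159   7   5  32]
scene cap [400.2 164.5] [397 162   7   6  33]
scene cap [192.8 245.4] [182 232  21  31 422]
scene cap [254.3 239.7] [249 236  11   9  62]
scene cap [200.8 279.9] [194 272  14  17 159]
top body [214.8 178.2] [187 162  56  29 445]
top body [455.2 172.7] [446 162  23  20 198]
top body [415.8 199.9] [402 191  28  19 368]
top body [452.2 199.2] [444 190  21  18 168]
top cap [189.7 167.4] [186 163   9  10  67]
top cap [464.6 166.5] [460 162  10  10  79]
top cap [208.8 171.3] [204 167  10   9  74]
top cap [228.4 176.4] [223 172  11  10  82]
top cap [461.7 194.6] [457 190  10  10  73]
top cap [398.  204.4] [393 200  11   9  70]
top cap [453.8 224.6] [445 216  19  18 271]
```

View pics/crop1.png

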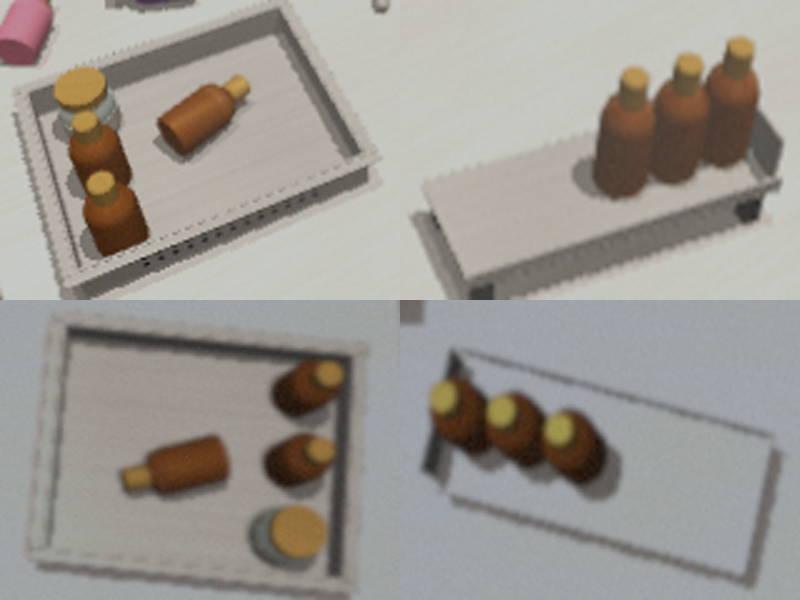

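The crop confirms it: the amber bottle lies in the pan, with its body at top (416,200) and cap at (398,204). In the row, row_1's cap is at top (228,176). Next I'll turn these into positions.

```bash
python3 - <<'E'
from h import *
np.set_printoptions(precision=4,suppress=True)
print("toppled body",*tri((238.6,251.8),(415.8,199.9)),"cap",*tri((254.3,239.7),(398,204.4)))
b=onz("top",(415.8,199.9),.032);c=onz("top",(398,204.4),.032);print(b,c,np.linalg.norm(c-b),np.degrees(np.arctan2(*(c-b)[1::-1])))
b=onz("scene",(238.6,251.8),.032);c=onz("scene",(254.3,239.7),.032);print(b,c,np.linalg.norm(c-b),np.degrees(np.arctan2(*(c-b)[1::-1])))
T=[(228.4,176.4),(208.8,171.3),(189.7,167.4)];S=[(400.2,164.5),(416.1,161.1),(431.8,158.4)]
for t,s in zip(T,S): print("row tri",*tri(s,t),"top@.152",onz("top",t,.152),"scene@.152",onz("scene",s,.152))
for nm,t in(("pan_b?",(464.6,166.5)),("pan_a?",(461.7,194.6)),("jar",(453.8,224.6))): print(nm,onz("top",t,.079 if nm=="jar" else .116))
L=[onz("top",u,z) for u,z in(((193.6,154.2),.052),((301.6,178.2),.052),((292.4,220.2),.04),((192.5,195.8),.04))];print(np.array(L))
for a,b in((0,1),(1,2),(3,2)):print(np.linalg.norm(L[a]-L[b]),np.degrees(np.arctan2(*(L[a]-L[b])[1::-1])))
# pan rim corners (crop3: scale 2.857,2.727)
P=[onz("top",(350+x/2.857,140+y/2.727),.05) for x,y in((50,18),(370,45),(350,295),(28,262))];print(np.array(P))
E
```

```text
toppled body [ 0.5119 -0.2859  0.034 ] 0.0017658381232914578 cap [ 0.4966 -0.2287  0.037 ] 0.0002663161317187671
[ 0.5126 -0.2856  0.032 ] [ 0.4974 -0.2297  0.032 ] 0.05795189068296199 105.17411254579281
[ 0.5099 -0.2863  0.032 ] [ 0.4924 -0.2276  0.032 ] 0.06127803548932387 106.59388822355521
row tri [0.5514 0.2749 0.147 ] 0.0026290271133463565 top@.152 [0.5511 0.2749 0.152 ] scene@.152 [0.5554 0.2689 0.152 ]
row tri [0.565  0.3311 0.1463] 0.004196649076032483 top@.152 [0.5649 0.3314 0.152 ] scene@.152 [0.5693 0.323  0.152 ]
row tri [0.577  0.3887 0.141 ] 0.0030504057479451563 top@.152 [0.5753 0.3864 0.152 ] scene@.152 [0.5859 0.375  0.152 ]
pan_b? [ 0.6014 -0.4114  0.116 ]
pan_a? [ 0.5169 -0.3991  0.116 ]
jar [ 0.4325 -0.3854  0.079 ]
[[0.6416 0.4102 0.052 ]
 [0.5711 0.0715 0.052 ]
 [0.4416 0.0971 0.04  ]
 [0.512  0.4084 0.04  ]]
0.3459060082013211 78.23604064538661
0.1325273014270247 -11.187604874895653
0.31912195988407466 77.25223823905179
[[ 0.6766 -0.1329  0.05  ]
 [ 0.6513 -0.4852  0.05  ]
 [ 0.3648 -0.4496  0.05  ]
 [ 0.3958 -0.1086  0.05  ]]
```

The heights agree: the toppled axis comes out at 34–37 mm against an expected 32, and the row caps at about 147 mm against 152. The row spacing is 57 mm along 77.8°. The bottle's axis is at about 105.5°, with its foot near (0.522,-0.324). I'll move above the pan now.

Call:
send_rows(moves=[[-0.79,-0.94,0,0,0,0,1],[-0.79,-0.94,0,0,0,0,1],[-0.79,-0.94,0,0,0,0,1],[-0.79,-0.94,0,0,0,0,1],[-0.79,-0.94,0,0,0,0,1],[-0.79,-0.94,0,0,0,0,1],[-0.79,-0.94,0,0,0,0,1],[-0.79,-0.94,0,0,0,0,1],[-0.79,-0.94,0,0,0,0,1],[-0.79,-0.94,0,0,0,0,1],[-0.79,-0.94,0,0,0,0,1],[-0.79,-0.94,0,0,0,0,1]], grip_force=28)

```text
t: 1.1
eef_pos: [0.2711, 0.2591, 0.2185]
tool_rot: [[-0.962, 0.273, -0.0], [0.273, 0.962, -0.0], [0.0, -0.0, -1.0]]
wrist_force: [-0.4, 0.3, 0.1]
gripper_width: 0.0931
grasp_force: 0.0
```

Call:
send_rows(moves=[[-0.79,-0.94,0,0,0,0,1],[-0.79,-0.94,0,0,0,0,1],[-0.79,-0.94,0,0,0,0,1],[-0.79,-0.94,0,0,0,0,1],[-0.79,-0.94,0,0,0,0,1],[-0.79,-0.94,0,0,0,0,1],[-0.79,-0.94,0,0,0,0,1],[-0.79,-0.94,0,0,0,0,1],[-0.79,-0.94,0,0,0,0,1],[-0.79,-0.94,0,0,0,0,1],[-0.79,-0.94,0,0,0,0,1],[-0.79,-0.94,0,0,0,0,1]])

```text
t: 2.1
eef_pos: [0.3919, -0.0098, 0.2185]
tool_rot: [[-0.962, 0.273, -0.0], [0.273, 0.962, 0.0], [0.0, -0.0, -1.0]]
wrist_force: [-0.2, 0.0, -0.4]
gripper_width: 0.0929
grasp_force: 0.0
```

Call:
send_rows(moves=[[-0.79,-0.94,0,0,0,0,1],[-0.79,-0.94,0,0,0,0,1],[-0.79,-0.94,0,0,0,0,1],[-0.79,-0.94,0,0,0,0,1],[-0.79,-0.94,0,0,0,0,1],[-0.79,-0.94,0,0,0,0,1],[-0.79,-0.94,0,0,0,0,1],[-0.79,-0.94,0,0,0,0,1],[-0.79,-0.94,0,0,0,0,1],[-0.79,-0.94,0,0,0,0,1],[-0.79,-0.94,0,0,0,0,1],[-0.79,-0.94,0,0,0,0,1]])

```text
t: 3.1
eef_pos: [0.5126, -0.2785, 0.2183]
tool_rot: [[-0.962, 0.273, -0.001], [0.273, 0.962, 0.0], [0.001, 0.0, -1.0]]
wrist_force: [-0.3, 0.7, 0.4]
gripper_width: 0.093
grasp_force: 0.0
```

Call:
send_rows(moves=[[0,0,0,0,0,0.854,1],[0,0,0,0,0,0.854,1],[0,0,0,0,0,0.854,1],[0,0,0,0,0,0.854,1],[0,0,0,0,0,0.854,1],[0,0,0,0,0,0.854,1],[0,0,0,0,0,0.854,1],[0,0,0,0,0,0.854,1],[0,0,0,0,0,0.854,1],[0,0,0,0,0,0.854,1],[0,0,0,0,0,0,1]])

```text
t: 4.02
eef_pos: [0.5123, -0.2773, 0.2183]
tool_rot: [[-0.261, 0.965, -0.001], [0.965, 0.261, 0.0], [0.001, -0.0, -1.0]]
wrist_force: [0.7, 1.0, -0.1]
gripper_width: 0.0932
grasp_force: 0.0
```

```bash
cat > log.py <<'E'
import json
from h import *
s=get_state();f=open('log.jsonl','a');f.write(json.dumps({k:np.array(s[k]).tolist() for k in('joint_pos','eef_pos','tool_rot')})+"\n")
print(np.round(s['joint_pos'],3),np.round(s['eef_pos'],4),np.round(s['wrist_force'],1),s['t'])
E
python3 log.py
```

```text
[-0.576  0.41   1.565  0.     1.167 -0.841] [ 0.5123 -0.2773  0.2183] [ 0.7  1.  -0.1] 4.0167
```

Call:
send_rows(moves=[[0,0,0,0,-0.727,0,1],[0,0,0,0,-0.727,0,1],[0,0,0,0,-0.727,0,1],[0,0,0,0,-0.727,0,1],[0,0,0,0,-0.727,0,1],[0,0,0,0,-0.727,0,1],[0,0,0,0,0,0,1]])

```text
t: 4.6
eef_pos: [0.5116, -0.2759, 0.2175]
tool_rot: [[-0.236, 0.963, 0.133], [0.832, 0.271, -0.484], [-0.502, -0.004, -0.865]]
wrist_force: [-0.7, 0.2, 0.1]
gripper_width: 0.0931
grasp_force: 0.0
```

```bash
python3 log.py; python3 - <<'E'
from h import *
im=np.hstack([cv2.resize(grab_frame("scene")[200:330,130:320,::-1],(400,274)),cv2.resize(grab_frame("top")[130:260,340:500,::-1],(400,274))])
cv2.imwrite("pics/pre.png",im)
E
```

```text
[-0.384  0.299  1.831 -0.61   0.771 -0.265] [ 0.5116 -0.2759  0.2175] [-0.7  0.2  0.1] 4.6
```

View pics/pre.png

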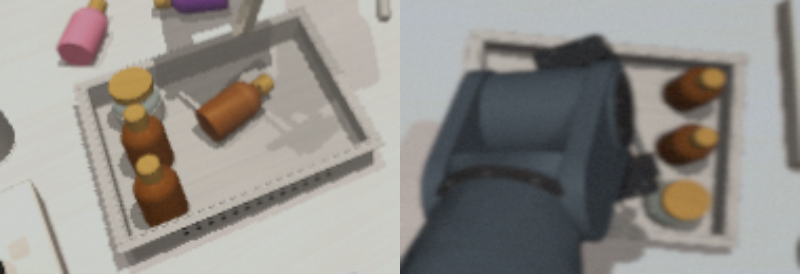

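```bash
cat > kin.py <<'E'
import json
from h import *
from scipy.optimize import least_squares
from scipy.spatial.transform import Rotation as Ro
def Rq(q): return (Ro.from_euler('ZYZYZ',[0]*5) if 0 else Ro.from_euler('z',q[0])*Ro.from_euler('y',q[1]+q[2])*Ro.from_euler('z',q[3])*Ro.from_euler('y',q[4])*Ro.from_euler('z',q[5]+np.pi/2)).as_matrix()
def fk(q,P):
    h,a,L1,L2,d=P;R=Rq(q);r=a+L1*np.sin(q[1])+L2*np.sin(q[1]+q[2]);z=h+L1*np.cos(q[1])+L2*np.cos(q[1]+q[2])
    return np.array([r*np.cos(q[0]),r*np.sin(q[0]),z])+d*R[:,2],R
D=[json.loads(l) for l in open('log.jsonl')]
D.append(dict(joint_pos=[1.20938763,.351176359,1.65235233,0,1.1390789,-.0845964],eef_pos=[.15017,.52879,.21816],tool_rot=None))
fit=least_squares(lambda P:np.r_[np.concatenate([fk(d['joint_pos'],P)[0]-d['eef_pos'] for d in D]),1e-3*(np.array(P)-[.3,0,.44,.44,.3])],[.3,0,.44,.44,.3])
P=fit.x
LO=np.array([-2.75,-.79,.01,-1.57,.07,-2.87]);HI=np.array([2.75,2.1,2.65,4.71,3.14,2.87])
def ik(p,R,q0):
    def f(q):
        a,B=fk(q,P);return np.r_[(a-p)*5,(B-R).ravel()]
    s=least_squares(f,np.clip(q0,LO+.01,HI-.01),bounds=(LO,HI));return s.x,np.abs(s.fun).max()
E
python3 - <<'E'
from kin import *
np.set_printoptions(precision=3,suppress=True)
print(P,[np.linalg.norm(fk(d['joint_pos'],P)[0]-d['eef_pos']) for d in D],[np.abs(Rq(d['joint_pos'])-d['tool_rot']).max() for d in D if d['tool_rot']])
q=np.array(D[1]['joint_pos'])
def pose(zaz,tilt):   # bottle axis up, tool z at azimuth zaz, tilt below horizontal
    d=np.array([np.cos(zaz),np.sin(zaz),0]);u=np.array([0,0,1.]);z=np.cos(tilt)*d-np.sin(tilt)*u;x=np.sin(tilt)*d+np.cos(tilt)*u
    return np.c_[x,np.cross(z,x),z]
for tilt in (30,20,40):
  for g,az in(((.51,-.28,.2),105.5),((.5,-.1,.25),78),((.539,.21,.25),78),((.539,.21,.085),78)):
    R=pose(np.radians(az),np.radians(tilt)); best=min((ik(np.array(g)+.019*R[:,2],R,q0) for q0 in(q,[0,.3,1.8,-1,1.2,0],[0,.3,1.8,2,1.2,1],[0,.3,1.8,-1,1.2,-1.5],[0,.3,1.8,-1,1.2,1.5])),key=lambda t:t[1]);print(tilt,az,g,best)
E
```

```text
[0.169 0.212 0.342 0.249 0.167] [np.float64(0.046684901275432164), np.float64(0.00428105555886531), np.float64(0.04708527083843614)] [np.float64(3.3306690738754696e-16), np.float64(3.126839065448195e-16)]
30 105.5 (0.51, -0.28, 0.2) (array([-0.638,  0.825,  1.277,  0.601,  1.912, -0.973]), np.float64(1.6653345369377348e-15))
30 78 (0.5, -0.1, 0.25) (array([-0.444,  0.372,  1.912,  1.027,  1.395, -0.727]), np.float64(5.551115123125783e-16))
30 78 (0.539, 0.21, 0.25) (array([ 0.164,  0.361,  1.931,  1.366,  0.967, -0.556]), np.float64(4.163336342344337e-16))
30 78 (0.539, 0.21, 0.085) (array([ 0.164,  0.822,  2.087,  1.804,  0.977, -1.308]), np.float64(7.105427357601002e-14))
20 105.5 (0.51, -0.28, 0.2) (array([-0.648,  0.885,  1.255,  0.691,  2.031, -0.963]), np.float64(2.1038726316646716e-13))
20 78 (0.5, -0.1, 0.25) (array([-0.464,  0.428,  1.943,  1.149,  1.49 , -0.829]), np.float64(2.7755575615628914e-16))
20 78 (0.539, 0.21, 0.25) (array([ 0.144,  0.403,  1.988,  1.577,  1.079, -0.759]), np.float64(5.551115123125783e-16))
20 78 (0.539, 0.21, 0.085) (array([ 0.144,  0.896,  2.096,  1.869,  1.174, -1.419]), np.float64(5.551115123125783e-16))
40 105.5 (0.51, -0.28, 0.2) (array([-0.624,  0.763,  1.313,  0.513,  1.784, -0.976]), np.float64(6.106226635438361e-16))
40 78 (0.5, -0.1, 0.25) (array([-0.416,  0.324,  1.881,  0.887,  1.314, -0.618]), np.float64(1.1102230246251565e-15))
40 78 (0.539, 0.21, 0.25) (array([ 0.19 ,  0.334,  1.866,  1.116,  0.903, -0.321]), np.float64(1.3877787807814457e-15))
40 78 (0.539, 0.21, 0.085) (array([ 0.19 ,  0.759,  2.063,  1.685,  0.79 , -1.151]), np.float64(2.220446049250313e-16))
```

Call:
send_rows(moves=[[0.412,-0.012,0.832,0,0,0,1],[0.412,-0.012,0.832,0,0,0,1],[0.412,-0.012,0.832,0,0,0,1],[0.412,-0.012,0.832,0,0,0,1],[0.412,-0.012,0.832,0,0,0,1],[0.412,-0.012,0.832,0,0,0,1],[0.412,-0.012,0.832,0,0,0,1],[0.412,-0.012,0.832,0,0,0,1],[0.412,-0.012,0.832,0,0,0,1],[0.412,-0.012,0.832,0,0,0,1],[0.19,0,0.37,0,0,0,1],[0,0,0,0,0,0,1]])

```text
t: 5.7
eef_pos: [0.5126, -0.2908, 0.0232]
tool_rot: [[-0.231, 0.964, 0.129], [0.836, 0.265, -0.481], [-0.498, -0.003, -0.867]]
wrist_force: [-0.7, 0.8, 0.3]
gripper_width: 0.0928
grasp_force: 0.0
```

```bash
python3 log.py; python3 - <<'E'
from h import *
s=get_state();g=s['eef_pos']-.019*s['tool_rot'][:,2];print("grasp pt",g, proj("scene",g),proj("top",g))
im=np.hstack([cv2.resize(grab_frame("scene")[200:330,150:320,::-1],(400,306),interpolation=2),cv2.resize(grab_frame("top")[130:260,340:500,::-1],(400,306))])
cv2.imwrite("pics/low.png",im)
E
```

```text
[-0.411  0.637  1.914 -1.047  0.466  0.246] [ 0.5126 -0.2908  0.0232] [-0.7  0.8  0.3] 5.7
grasp pt [ 0.51018221 -0.28165908  0.03970795] [239.711105   249.56830892] [415.17296973 200.25566199]
```

View pics/low.png

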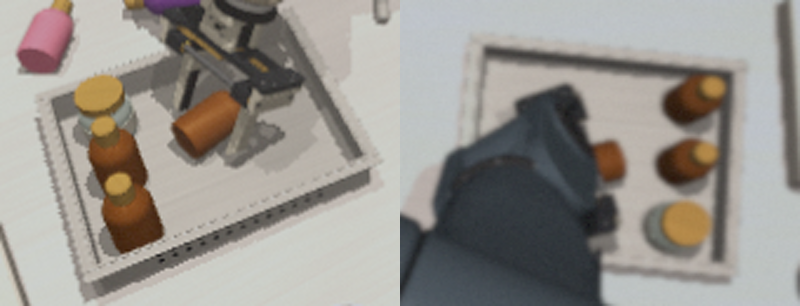

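The fingers straddle the body, near (235,120) in the left crop, and the standing things have not moved. I'll go down the last 7 mm and close.

Call:
send_rows(moves=[[0.09,0,0.15,0,0,0,1],[0.09,0,0.15,0,0,0,1],[0,0,0,0,0,0,0.7],[0,0,0,0,0,0,0.65],[0,0,0,0,0,0,0.6],[0,0,0,0,0,0,0.5],[0,0,0,0,0,0,0.4],[0,0,0,0,0,0,0.3],[0,0,0,0,0,0,0.2],[0,0,0,0,0,0,0.2],[0,0,0,0,0,0,0.2]])

```text
t: 6.72
eef_pos: [0.5133, -0.2897, 0.0181]
tool_rot: [[-0.23, 0.964, 0.133], [0.835, 0.266, -0.482], [-0.5, -0.0, -0.866]]
wrist_force: [-0.8, 0.5, 1.9]
gripper_width: 0.0553
grasp_force: 28.0
```

Call:
send_rows(moves=[[-0.15,0,-0.26,0,0,0,0.2],[-0.25,0,-0.433,0,0,0,0.2],[-0.4,0,-0.69,0,0,0,0.2],[-0.45,0,-0.78,0,0,0,0.2],[-0.45,0,-0.78,0,0,0,0.2],[-0.45,0,-0.78,0,0,0,0.2],[-0.45,0,-0.78,0,0,0,0.2],[-0.45,0,-0.78,0,0,0,0.2],[-0.45,0,-0.78,0,0,0,0.2],[-0.45,0,-0.78,0,0,0,0.2],[-0.4,0,-0.69,0,0,0,0.2],[-0.2,0,-0.35,0,0,0,0.2]])

```text
t: 7.72
eef_pos: [0.5137, -0.2897, 0.2021]
tool_rot: [[-0.23, 0.964, 0.135], [0.835, 0.266, -0.482], [-0.5, 0.002, -0.866]]
wrist_force: [-0.1, 0.1, -1.7]
gripper_width: 0.0553
grasp_force: 28.0
```

Call:
send_rows(moves=[[0,0,0,0,0,0,0.2],[0,0,0,0,0,0,0.2],[0,0,0,0,0,0,0.2]])

```text
t: 7.97
eef_pos: [0.5128, -0.2894, 0.1988]
tool_rot: [[-0.231, 0.964, 0.131], [0.835, 0.266, -0.481], [-0.499, -0.001, -0.867]]
wrist_force: [1.0, 0.1, -2.0]
gripper_width: 0.0551
grasp_force: 28.0
```

```bash
python3 log.py; cat > kin2.py <<'E'
from kin import *
def A(q):
    R=Rq(q);c,s=np.cos(q[0]),np.sin(q[0]);r=np.array([c,s,0]);l=np.array([-s,c,0]);k=np.array([0,0,1.])
    t=q[1]+q[2]
    return np.c_[k,r,l,np.sin(q[1])*r+np.cos(q[1])*k,np.sin(t)*r+np.cos(t)*k,np.cos(t)*r-np.sin(t)*k,R[:,2]]
W=1e-4*np.eye(7);p0=np.array([.3,0,.047,.44,.44,0,.3])
P2=np.linalg.lstsq(np.r_[np.vstack([A(d['joint_pos']) for d in D]),W],np.r_[np.hstack([d['eef_pos'] for d in D]),W@p0],rcond=None)[0]
def ik2(p,R,q0):
    f=lambda q:np.r_[(A(q)@P2-p)*5,(Rq(q)-R).ravel()]
    s=least_squares(f,np.clip(q0,LO+.01,HI-.01),bounds=(LO,HI));return s.x,np.abs(s.fun).max()
E
python3 - <<'E'
from kin2 import *
np.set_printoptions(precision=3,suppress=True)
print(P2,[np.linalg.norm(A(d['joint_pos'])@P2-d['eef_pos']) for d in D])
s=get_state();q=s['joint_pos'];R=s['tool_rot'];p=s['eef_pos']
y=R[:,1].copy()
for a in range(0,91,15):
    Rn=R@Ro.from_rotvec([0,-np.radians(a) if 0 else np.radians(a),0]).as_matrix();g=p-.019*R[:,2]
    q,e=ik2(g+.019*Rn[:,2],Rn,q);print(a,q,e,Rn[:,2])
for X in((.5,-.1,.25),(.535,.1,.25),(.535,.2,.25),(.535,.2,.15),(.535,.2,.085)):
    t=np.radians(30);az=np.radians(78);d=np.array([np.cos(az),np.sin(az),0]);u=np.array([0,0,1.]);z=np.cos(t)*d-np.sin(t)*u;x=np.sin(t)*d+np.cos(t)*u
    Rn=np.c_[x,np.cross(z,x),z];q,e=ik2(np.array(X)+.019*z,Rn,q);print(X,q,e)
E
```

```text
[-0.409  0.334  1.833 -0.623  0.73  -0.258] [ 0.5128 -0.2894  0.1988] [ 1.   0.1 -2. ] 7.9667
[ 0.259 -0.     0.047  0.487  0.438  0.041  0.278] [np.float64(3.459790573151342e-06), np.float64(5.383408641490613e-07), np.float64(3.7111064054736655e-07), np.float64(5.484481272697196e-07), np.float64(4.04722274848877e-06)]
0 [-0.409  0.334  1.833 -0.623  0.73  -0.258] 6.882827641163658e-12 [ 0.131 -0.481 -0.867]
15 [-0.5    0.364  1.715 -0.241  0.894 -0.633] 5.551115123125783e-16 [ 0.067 -0.249 -0.966]
30 [-0.582  0.433  1.588 -0.     1.122 -0.851] 1.6331136443170635e-09 [-0.002  0.001 -1.   ]
45 [-0.652  0.528  1.459  0.16   1.368 -0.97 ] 8.102574167168086e-10 [-0.07   0.25  -0.966]
60 [-0.708  0.641  1.336  0.284  1.611 -1.03 ] 5.028466532053244e-10 [-0.134  0.483 -0.865]
75 [-0.749  0.761  1.224  0.395  1.842 -1.048] 4.0468906004065275e-10 [-0.189  0.682 -0.706]
90 [-0.778  0.882  1.131  0.511  2.055 -1.034] 3.2074953804084316e-10 [-0.231  0.835 -0.499]
(0.5, -0.1, 0.25) [-0.697  0.506  1.74   0.871  1.575 -0.81 ] 7.008282842946301e-15
(0.535, 0.1, 0.25) [-0.332  0.428  1.875  1.095  1.312 -0.702] 1.27675647831893e-15
(0.535, 0.2, 0.25) [-0.134  0.407  1.91   1.213  1.173 -0.653] 7.35383975936088e-12
(0.535, 0.2, 0.15) [-0.134  0.592  1.947  1.311  1.105 -0.886] 6.6452399138938745e-12
(0.535, 0.2, 0.085) [-0.134  0.727  1.943  1.377  1.076 -1.03 ] 1.2823075934420558e-13
```

The kinematic fit is exact to microns, and every planned pose is within the joint ranges. Now I'll turn the bottle upright by 90° about tool y, then yaw it by −27.5°.

Call:
send_rows(moves=[[0,0,0,0,0.4,0,0.2],[0,0,0,0,0.6,0,0.2],[0,0,0,0,0.8,0,0.2],[0,0,0,0,0.8,0,0.2],[0,0,0,0,0.8,0,0.2],[0,0,0,0,0.8,0,0.2],[0,0,0,0,0.8,0,0.2],[0,0,0,0,0.8,0,0.2],[0,0,0,0,0.8,0,0.2],[0,0,0,0,0.8,0,0.2],[0,0,0,0,0.8,0,0.2],[0,0,0,0,0.8,0,0.2]])

```text
t: 8.97
eef_pos: [0.5131, -0.2901, 0.1991]
tool_rot: [[-0.224, 0.964, -0.142], [0.816, 0.266, 0.513], [0.532, -0.001, -0.846]]
wrist_force: [0.3, 0.5, -3.2]
gripper_width: 0.0556
grasp_force: 28.0
```

Call:
send_rows(moves=[[0,0,0,0,0.8,0,0.2],[0,0,0,0,0.8,0,0.2],[0,0,0,0,0.8,0,0.2],[0,0,0,0,0.8,0,0.2],[0,0,0,0,0.6,0,0.2],[0,0,0,0,0.29,0,0.2],[0,0,0,0,0,0,0.2],[0,0,0,0,0,0,0.2]])

```text
t: 9.63
eef_pos: [0.5132, -0.2898, 0.1984]
tool_rot: [[-0.131, 0.964, -0.231], [0.482, 0.265, 0.835], [0.866, -0.002, -0.5]]
wrist_force: [0.7, 1.2, -1.9]
gripper_width: 0.0552
grasp_force: 28.0
```

Call:
send_rows(moves=[[0,0,0,-0.433,0,0.25,0.2],[0,0,0,-0.433,0,0.25,0.2],[0,0,0,-0.433,0,0.25,0.2],[0,0,0,-0.433,0,0.25,0.2],[0,0,0,-0.433,0,0.25,0.2],[0,0,0,-0.433,0,0.25,0.2],[0,0,0,-0.433,0,0.25,0.2],[0,0,0,-0.433,0,0.25,0.2],[0,0,0,0,0,0,0.2],[0,0,0,0,0,0,0.2]])

```text
t: 10.47
eef_pos: [0.5131, -0.2897, 0.2006]
tool_rot: [[0.104, 0.978, 0.18], [0.491, -0.208, 0.846], [0.865, 0.001, -0.501]]
wrist_force: [0.0, -0.2, -2.2]
gripper_width: 0.0558
grasp_force: 28.0
```

```bash
python3 log.py
```

```text
[-0.914  0.788  1.33   0.742  1.79  -0.842] [ 0.5131 -0.2897  0.2006] [ 0.  -0.2 -2.2] 10.4667
```

Call:
send_rows(moves=[[0.2,-0.075,0.37,0,0,0,0.2],[0.3,-0.11,0.55,0,0,0,0.2],[0.45,-0.167,0.82,0,0,0,0.2],[0.45,-0.167,0.82,0,0,0,0.2],[0.45,-0.167,0.82,0,0,0,0.2],[0.45,-0.167,0.82,0,0,0,0.2],[0.45,-0.167,0.82,0,0,0,0.2],[0.45,-0.167,0.82,0,0,0,0.2],[0.45,-0.167,0.82,0,0,0,0.2],[0.45,-0.167,0.82,0,0,0,0.2],[0.45,-0.167,0.82,0,0,0,0.2],[0.45,-0.167,0.82,0,0,0,0.2]])

```text
t: 11.47
eef_pos: [0.5206, -0.0769, 0.1954]
tool_rot: [[0.103, 0.978, 0.179], [0.49, -0.207, 0.847], [0.866, 0.0, -0.501]]
wrist_force: [0.5, -0.0, -3.0]
gripper_width: 0.0558
grasp_force: 28.0
```

Call:
send_rows(moves=[[0.45,-0.167,0.82,0,0,0,0.2],[0.45,-0.167,0.82,0,0,0,0.2],[0.45,-0.167,0.82,0,0,0,0.2],[0.45,-0.167,0.82,0,0,0,0.2],[0.45,-0.167,0.82,0,0,0,0.2],[0.45,-0.167,0.82,0,0,0,0.2],[0.45,-0.167,0.82,0,0,0,0.2],[0.45,-0.167,0.82,0,0,0,0.2],[0.45,-0.167,0.82,0,0,0,0.2],[0.45,-0.167,0.82,0,0,0,0.2],[0.45,-0.167,0.82,0,0,0,0.2],[0.3,-0.11,0.55,0,0,0,0.2]])

```text
t: 12.47
eef_pos: [0.5277, 0.1453, 0.1908]
tool_rot: [[0.102, 0.979, 0.179], [0.49, -0.206, 0.847], [0.866, 0.001, -0.5]]
wrist_force: [-0.2, -0.7, -2.3]
gripper_width: 0.0556
grasp_force: 28.0
```

Call:
send_rows(moves=[[0.2,-0.075,0.37,0,0,0,0.2],[0,0,0,0,0,0,0.2],[0,0,0,0,0,0,0.2]])

```text
t: 12.72
eef_pos: [0.5283, 0.1518, 0.1905]
tool_rot: [[0.103, 0.978, 0.18], [0.489, -0.208, 0.847], [0.866, 0.0, -0.5]]
wrist_force: [0.7, 0.8, -2.8]
gripper_width: 0.0556
grasp_force: 28.0
```

```bash
python3 log.py; python3 - <<'E'
from h import *
s=get_state();g=s['eef_pos']-.019*s['tool_rot'][:,2];print("grasp pt",g, proj("scene",g),proj("top",g))
a,b=grab_frame("scene"),grab_frame("top");cv2.imwrite("pics/s2.png",a[:,:,::-1]);cv2.imwrite("pics/t2.png",b[:,:,::-1])
im=np.hstack([cv2.resize(a[100:220,310:470,::-1],(400,300),interpolation=2),cv2.resize(b[130:240,170:320,::-1],(400,300),interpolation=2)])
cv2.imwrite("pics/near.png",im)
E
```

```text
[-0.268  0.491  1.943  1.172  1.217 -0.807] [0.5283 0.1518 0.1905] [ 0.7  0.8 -2.8] 12.7167
grasp pt [0.52492056 0.13574802 0.20004723] [361.8456417  161.52098313] [275.51973696 182.95123811]
```

View pics/near.png

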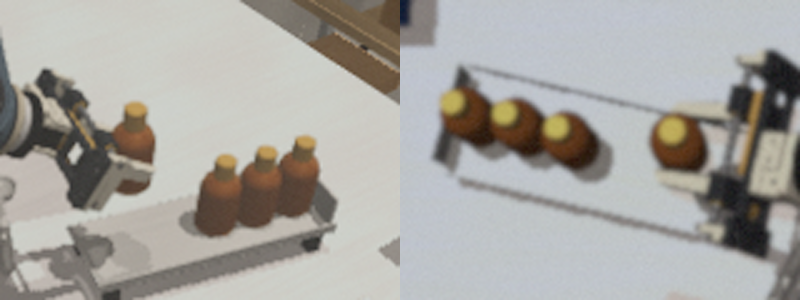

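```bash
cat > caps.py <<'E'
from h import *
def caps(n,im,box):
    H,S,V=cv2.split(cv2.cvtColor(im,cv2.COLOR_BGR2HSV));m=((H>=14)&(H<32)&(S>95)&(V>90)).astype(np.uint8)
    k,l,st,c=cv2.connectedComponentsWithStats(m)
    return sorted([(np.round(c[i],1),st[i,4],tuple(st[i,:4])) for i in range(1,k) if st[i,4]>20 and box[0]<c[i][0]<box[2] and box[1]<c[i][1]<box[3]],key=lambda t:t[0][0])
def go(sf,tf):
    s=caps("scene",sf,(330,100,460,200));t=caps("top",tf,(175,130,320,225))[::-1]
    for a in s:print("s",a)
    for a in t:print("t",a)
    X=[]
    for a,b in zip(s,t):
        p,e=tri(a[0],b[0]);X.append(p);print(np.round(p,4),round(e,4),"top@.152",np.round(onz("top",b[0],.152),4))
    return np.array(X)
E
python3 - <<'E'
from caps import *
X=go(cv2.imread("pics/s2.png"),cv2.imread("pics/t2.png"))
d=X[-1]-X[1];print(np.degrees(np.arctan2(d[1],d[0])))
E
```

```text
s (array([342.7, 151.9]), np.int32(25), (np.int32(338), np.int32(145), np.int32(10), np.int32(14)))
s (array([363.5, 146.7]), np.int32(91), (np.int32(359), np.int32(141), np.int32(10), np.int32(12)))
s (array([399.8, 167.1]), np.int32(72), (np.int32(396), np.int32(162), np.int32(9), np.int32(11)))
s (array([416. , 163.5]), np.int32(70), (np.int32(411), np.int32(159), np.int32(10), np.int32(10)))
s (array([431.3, 159.5]), np.int32(71), (np.int32(428), np.int32(155), np.int32(8), np.int32(11)))
s (array([453.5, 124.7]), np.int32(316), (np.int32(434), np.int32(114), np.int32(36), np.int32(23)))
t (array([301.4, 176.4]), np.int32(87), (np.int32(297), np.int32(164), np.int32(9), np.int32(30)))
t (array([271.9, 177.6]), np.int32(123), (np.int32(266), np.int32(172), np.int32(13), np.int32(12)))
t (array([228.2, 176.9]), np.int32(97), (np.int32(223), np.int32(172), np.int32(12), np.int32(12)))
t (array([208.9, 171.6]), np.int32(93), (np.int32(204), np.int32(167), np.int32(11), np.int32(11)))
t (array([190.1, 167.4]), np.int32(79), (np.int32(186), np.int32(162), np.int32(10), np.int32(12)))
[0.5285 0.0621 0.2681] 0.0033 top@.152 [0.5548 0.0682 0.152 ]
[0.5265 0.1378 0.2551] 0.0043 top@.152 [0.5498 0.1516 0.152 ]
[0.5516 0.2769 0.136 ] 0.0051 top@.152 [0.5497 0.2754 0.152 ]
[0.566  0.333  0.1365] 0.0054 top@.152 [0.5641 0.331  0.152 ]
[0.5775 0.3881 0.1372] 0.0045 top@.152 [0.5754 0.3853 0.152 ]
78.48850779004282
```

Call:
send_rows(moves=[[-0.15,-0.01,0.3,0,0,0,0.2],[-0.28,-0.02,0.58,0,0,0,0.2],[-0.28,-0.02,0.58,0,0,0,0.2],[-0.28,-0.02,0.58,0,0,0,0.2],[-0.28,-0.02,0.58,0,0,0,0.2],[-0.28,-0.02,0.58,0,0,0,0.2],[-0.28,-0.02,0.58,0,0,0,0.2],[-0.28,-0.02,0.58,0,0,0,0.2],[-0.28,-0.02,0.58,0,0,0,0.2],[-0.28,-0.02,0.58,0,0,0,0.2],[-0.1,-0.01,0.2,0,0,0,0.2],[0,0,0,0,0,0,0.2]])

```text
t: 13.82
eef_pos: [0.539, 0.2229, 0.0843]
tool_rot: [[0.106, 0.978, 0.18], [0.489, -0.208, 0.847], [0.866, -0.002, -0.5]]
wrist_force: [-0.9, 0.6, -3.6]
gripper_width: 0.0552
grasp_force: 28.0
```

Call:
send_rows(moves=[[0,0,0,0,0,0,0.2],[0,0,0,0,0,0,0.2]])

```text
t: 13.98
eef_pos: [0.5398, 0.222, 0.0858]
tool_rot: [[0.104, 0.978, 0.182], [0.489, -0.209, 0.847], [0.866, 0.001, -0.5]]
wrist_force: [0.5, 0.7, -2.6]
gripper_width: 0.0555
grasp_force: 28.0
```

```bash
python3 log.py; python3 - <<'E'
from caps import *
s=get_state();g=s['eef_pos']-.019*s['tool_rot'][:,2];print("grasp pt",g)
a,b=grab_frame("scene")[:,:,::-1].copy(),grab_frame("top")[:,:,::-1].copy();cv2.imwrite("pics/s3.png",a);cv2.imwrite("pics/t3.png",b)
go(a,b)
im=np.hstack([cv2.resize(a[120:220,320:460],(400,286),interpolation=2),cv2.resize(b[140:220,180:300],(400,286),interpolation=2)])
cv2.imwrite("pics/near2.png",im)
E
```

```text
[-0.122  0.706  1.943  1.378  1.074 -1.006] [0.5398 0.222  0.0858] [ 0.5  0.7 -2.6] 13.9833
grasp pt [0.53631166 0.20586262 0.09526748]
s (array([362.7, 174.7]), np.int32(23), (np.int32(358), np.int32(168), np.int32(10), np.int32(14)))
s (array([380.8, 168.7]), np.int32(74), (np.int32(376), np.int32(164), np.int32(10), np.int32(11)))
s (array([399.8, 167.1]), np.int32(73), (np.int32(395), np.int32(162), np.int32(10), np.int32(11)))
s (array([416.1, 163.5]), np.int32(69), (np.int32(411), np.int32(159), np.int32(10), np.int32(10)))
s (array([431.4, 159.4]), np.int32(68), (np.int32(428), np.int32(155), np.int32(8), np.int32(11)))
s (array([453.3, 124.6]), np.int32(318), (np.int32(435), np.int32(114), np.int32(35), np.int32(23)))
t (array([278. , 179.5]), np.int32(68), (np.int32(275), np.int32(169), np.int32(7), np.int32(26)))
t (array([250.9, 181.5]), np.int32(105), (np.int32(245), np.int32(176), np.int32(13), np.int32(12)))
t (array([228.5, 176.8]), np.int32(102), (np.int32(223), np.int32(172), np.int32(13), np.int32(12)))
t (array([208.8, 171.7]), np.int32(91), (np.int32(204), np.int32(167), np.int32(11), np.int32(11)))
t (array([190.1, 167.3]), np.int32(78), (np.int32(186), np.int32(162), np.int32(11), np.int32(12)))
[0.5417 0.132  0.1623] 0.0028 top@.152 [0.5447 0.1342 0.152 ]
[0.5368 0.2091 0.1488] 0.0048 top@.152 [0.5375 0.2106 0.152 ]
[0.552  0.2762 0.1365] 0.0046 top@.152 [0.55   0.2746 0.152 ]
[0.5658 0.3335 0.1361] 0.0052 top@.152 [0.5638 0.3313 0.152 ]
[0.5777 0.3881 0.1378] 0.0043 top@.152 [0.5757 0.3853 0.152 ]
```

View pics/near2.png

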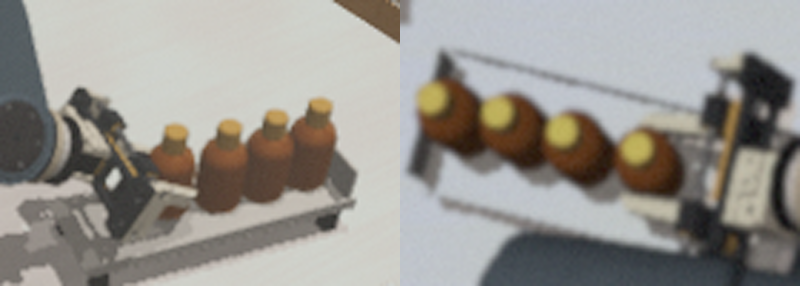

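The held bottle is upright and in line: 68.8 mm from row_1 at 77.2°, and about 12 mm above the shelf. Next is the final approach, then a slow descent.

Call:
send_rows(moves=[[-0.013,0,0.138,0,0,0,0.2],[-0.013,0,0.138,0,0,0,0.2],[-0.013,0,0.138,0,0,0,0.2],[-0.013,0,0.138,0,0,0,0.2],[-0.013,0,0.138,0,0,0,0.2],[0,0,0,0,0,0,0.2],[0,0,0,0,0,0,0.2]])

```text
t: 14.67
eef_pos: [0.5418, 0.2334, 0.0772]
tool_rot: [[0.105, 0.978, 0.181], [0.489, -0.209, 0.847], [0.866, -0.0, -0.5]]
wrist_force: [-1.0, -0.4, -3.2]
gripper_width: 0.0553
grasp_force: 28.0
```

Call:
send_rows(moves=[[-0.043,0,0.025,0,0,0,0.2],[-0.043,0,0.025,0,0,0,0.2],[0,0,0,0,0,0,0.2]])

```text
t: 14.92
eef_pos: [0.5418, 0.2332, 0.0752]
tool_rot: [[0.105, 0.978, 0.181], [0.489, -0.209, 0.847], [0.866, -0.0, -0.5]]
wrist_force: [0.6, 0.3, -2.2]
gripper_width: 0.0555
grasp_force: 28.0
```

```bash
python3 log.py; python3 - <<'E'
from caps import *
a,b=grab_frame("scene")[:,:,::-1].copy(),grab_frame("top")[:,:,::-1].copy()
X=go(a,b)
E
```

```text
[-0.099  0.73   1.936  1.406  1.06  -1.022] [0.5418 0.2332 0.0752] [ 0.6  0.3 -2.2] 14.9167
s (array([383.6, 170.6]), np.int32(76), (np.int32(379), np.int32(165), np.int32(9), np.int32(12)))
s (array([399.8, 167.1]), np.int32(74), (np.int32(395), np.int32(162), np.int32(10), np.int32(11)))
s (array([416. , 163.6]), np.int32(73), (np.int32(411), np.int32(159), np.int32(10), np.int32(10)))
s (array([431.4, 159.4]), np.int32(68), (np.int32(428), np.int32(155), np.int32(8), np.int32(10)))
s (array([453.4, 124.8]), np.int32(314), (np.int32(436), np.int32(113), np.int32(34), np.int32(24)))
t (array([274.4, 179.3]), np.int32(66), (np.int32(271), np.int32(169), np.int32(8), np.int32(26)))
t (array([247.4, 181.3]), np.int32(104), (np.int32(242), np.int32(176), np.int32(12), np.int32(12)))
t (array([228.3, 176.7]), np.int32(95), (np.int32(223), np.int32(172), np.int32(12), np.int32(11)))
t (array([208.9, 171.6]), np.int32(89), (np.int32(204), np.int32(167), np.int32(11), np.int32(11)))
t (array([190.2, 167.3]), np.int32(81), (np.int32(186), np.int32(162), np.int32(11), np.int32(12)))
[0.5569 0.1642 0.17  ] 0.0525 top@.152 [0.545  0.1444 0.152 ]
[0.5528 0.2404 0.1471] 0.0456 top@.152 [0.5379 0.2205 0.152 ]
[0.5661 0.296  0.1455] 0.0461 top@.152 [0.5503 0.2752 0.152 ]
[0.5791 0.3507 0.1476] 0.0436 top@.152 [0.5641 0.331  0.152 ]
[0.5778 0.3833 0.2587] 0.0801 top@.152 [0.5757 0.385  0.152 ]
```

Call:
send_rows(moves=[[-0.022,0,0.0125,0,0,0,0.2],[-0.022,0,0.0125,0,0,0,0.2],[-0.022,0,0.0125,0,0,0,0.2],[0,0,0,0,0,0,0.2]])

```text
t: 15.35
eef_pos: [0.542, 0.2333, 0.0743]
tool_rot: [[0.104, 0.978, 0.181], [0.488, -0.209, 0.847], [0.867, 0.0, -0.499]]
wrist_force: [-1.6, -2.2, 3.6]
gripper_width: 0.0552
grasp_force: 28.0
```

Call:
send_rows(moves=[[-0.022,0,0.0125,0,0,0,0.2],[0,0,0,0,0,0,0.2]])

```text
t: 15.52
eef_pos: [0.542, 0.2333, 0.0742]
tool_rot: [[0.104, 0.978, 0.181], [0.487, -0.209, 0.848], [0.867, 0.0, -0.498]]
wrist_force: [-4.5, -4.0, 8.4]
gripper_width: 0.0556
grasp_force: 28.0
```

Call:
send_rows(moves=[[-0.022,0,0.0125,0,0,0,0.2],[0,0,0,0,0,0,0.2]])

```text
t: 15.68
eef_pos: [0.542, 0.2334, 0.0742]
tool_rot: [[0.103, 0.978, 0.181], [0.486, -0.209, 0.848], [0.868, 0.001, -0.497]]
wrist_force: [-4.9, -4.5, 12.9]
gripper_width: 0.0554
grasp_force: 28.0
```

Call:
send_rows(moves=[[0.03,0,-0.0175,0,0,0,0.2],[0,0,0,0,0,0,0.2]])

```text
t: 15.85
eef_pos: [0.542, 0.2333, 0.0742]
tool_rot: [[0.104, 0.978, 0.181], [0.488, -0.209, 0.848], [0.867, 0.001, -0.499]]
wrist_force: [-3.0, -3.1, 6.3]
gripper_width: 0.0552
grasp_force: 28.0
```

```bash
sed -i 's/for a in s:print("s",a)/s=[a for a in s if a[0][0]>366 and a[0][1]>130];t=[a for a in t if a[0][0]<262]/; s/    for a in t:print("t",a)//' caps.py; python3 log.py; python3 - <<'E'
from caps import *
a,b=grab_frame("scene")[:,:,::-1].copy(),grab_frame("top")[:,:,::-1].copy()
X=go(a,b);d=np.diff(X[:,:2],axis=0);print(np.linalg.norm(d,axis=1),np.degrees(np.arctan2(d[:,1],d[:,0])))
cv2.imwrite("pics/set.png",np.hstack([cv2.resize(a[140:220,340:450],(400,291),interpolation=2),cv2.resize(b[140:220,180:290],(400,291),interpolation=2)]))
E
```

```text
[-0.099  0.733  1.935  1.408  1.061 -1.025] [0.542  0.2333 0.0742] [-3.  -3.1  6.3] 15.85
[0.5392 0.2208 0.1367] 0.0056 top@.152 [0.5376 0.2205 0.152 ]
[0.5522 0.2766 0.1357] 0.0053 top@.152 [0.5503 0.2752 0.152 ]
[0.566  0.3331 0.1361] 0.0055 top@.152 [0.5641 0.331  0.152 ]
[0.5776 0.3876 0.1383] 0.0043 top@.152 [0.5757 0.385  0.152 ]
[0.05732145 0.05814998 0.05572077] [76.83977728 76.23665927 78.04551474]
```

View pics/set.png

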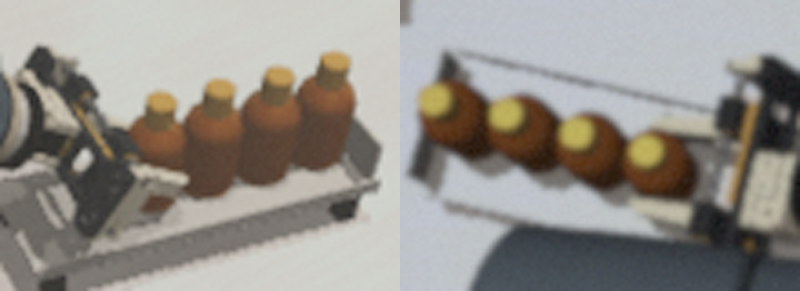

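The bottle stands on the shelf 57.3 mm from row_1, at the row's height and in line at 76.8°. I'll unload, open gently and withdraw.

Call:
send_rows(moves=[[0.022,0,-0.0125,0,0,0,0.2],[0,0,0,0,0,0,0.6],[0,0,0,0,0,0,0.63],[0,0,0,0,0,0,0.66],[0,0,0,0,0,0,0.7],[0,0,0,0,0,0,0.75],[0,0,0,0,0,0,0.8],[0,0,0,0,0,0,0.85],[0,0,0,0,0,0,0.85]])

```text
t: 16.7
eef_pos: [0.5418, 0.2332, 0.074]
tool_rot: [[0.105, 0.978, 0.181], [0.489, -0.209, 0.847], [0.866, -0.0, -0.5]]
wrist_force: [0.5, 0.1, -0.1]
gripper_width: 0.0783
grasp_force: 0.0
```

```bash
python3 log.py; python3 - <<'E'
from caps import *
a,b=grab_frame("scene")[:,:,::-1].copy(),grab_frame("top")[:,:,::-1].copy()
X=go(a,b);d=np.diff(X[:,:2],axis=0);print(np.linalg.norm(d,axis=1),np.degrees(np.arctan2(d[:,1],d[:,0])))
E
```

```text
[-0.099  0.733  1.935  1.408  1.06  -1.024] [0.5418 0.2332 0.074 ] [ 0.5  0.1 -0.1] 16.7
[0.5382 0.2213 0.1353] 0.0049 top@.152 [0.5362 0.2204 0.152 ]
[0.552  0.2765 0.1363] 0.0045 top@.152 [0.55   0.2749 0.152 ]
[0.5661 0.3328 0.1358] 0.0056 top@.152 [0.5641 0.3308 0.152 ]
[0.577  0.3881 0.1378] 0.0047 top@.152 [0.5751 0.3855 0.152 ]
[0.05692315 0.0580073  0.05640869] [75.93850531 75.99804105 78.82288412]
```

Call:
send_rows(moves=[[0,0,-0.2,0,0,0,0.85],[0,0,-0.4,0,0,0,0.85],[0,0,-0.6,0,0,0,0.85],[0,0,-0.8,0,0,0,0.85],[0,0,-0.8,0,0,0,0.85],[0,0,-0.8,0,0,0,0.85],[0,0,-0.8,0,0,0,0.85],[0,0,-0.8,0,0,0,0.85],[0,0,-0.6,0,0,0,0.85],[0,0,-0.3,0,0,0,0.85],[0,0,0,0,0,0,0.85],[0,0,0,0,0,0,0.85]])

```text
t: 17.8
eef_pos: [0.5198, 0.1297, 0.1351]
tool_rot: [[0.105, 0.978, 0.182], [0.489, -0.21, 0.847], [0.866, 0.0, -0.5]]
wrist_force: [-0.4, 0.9, -0.5]
gripper_width: 0.0789
grasp_force: 0.0
```

```bash
python3 - <<'E'
from caps import *
a,b=grab_frame("scene")[:,:,::-1].copy(),grab_frame("top")[:,:,::-1].copy()
X=go(a,b);d=np.diff(X[:,:2],axis=0);print(np.linalg.norm(d,axis=1),np.degrees(np.arctan2(d[:,1],d[:,0])))
cv2.imwrite("pics/fin.png",np.hstack([cv2.resize(a[130:330,150:460],(400,258)),cv2.resize(b[140:220,180:290],(400,258),interpolation=2)]))
E
```

```text
[0.5385 0.2209 0.1362] 0.0054 top@.152 [0.5368 0.2204 0.152 ]
[0.5515 0.2771 0.1354] 0.005 top@.152 [0.5494 0.2754 0.152 ]
[0.5661 0.3332 0.1365] 0.0051 top@.152 [0.5641 0.331  0.152 ]
[0.5774 0.3877 0.1381] 0.0041 top@.152 [0.5754 0.385  0.152 ]
[0.05763054 0.05795185 0.05573155] [76.92169034 75.42364459 78.28352223]
```

View pics/fin.png

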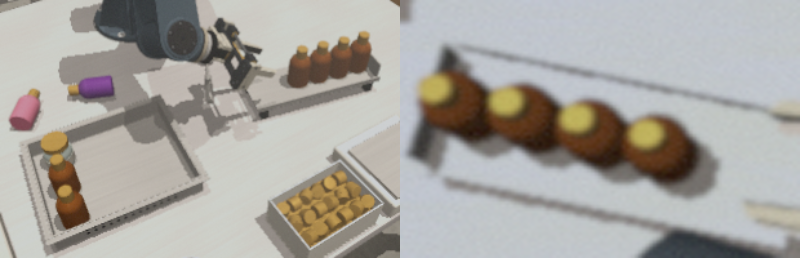

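The final picture shows four bottles upright in one line with no gap; the new one's cap is at right-crop (645,135), about 57.5 mm from row_1. The pan's standing things are undisturbed. Handing in.

```bash
python3 -c "
from rig import *
print(close_job())"
```

```text
the job is handed in; nothing more can be done
None
```

The bottle stands upright on the shelf, in line with the row and about 57 mm centre to centre from row_1 (56 mm would be touching); the other bottles and the jar look undisturbed, and the job is handed in at about 18 s, though the hand-in gave no verdict.

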